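# Make up two sampling kits on the lab bench

### The job

Make up the two sampling kits from the stock on the bench: in the green tray, stand the amber bottle in the pocket and press the orange-capped tube down into the spring clip until it snaps fully home; in the yellow tray, stand the red-lidded jar in the black-floored pocket and the blue-lidded box in the white-floored pocket, both the right way up. Set things down rather than dropping them, let go of everything, and leave the green bottle and the hand pipette where they are.

Things in the scene. Friction and masses are not known exactly. Their poses are not given: they have to be found in the camera images.
- amber_mid (a point): Amber glass bottle with white cap and paper label, standing, 46 mm diameter, 80 mm high over the cap; straight-sided at least from 5 to 45 mm above its base. The point is on its axis, 40 mm above its base; z is up its axis.
- jar_mid (a point): White plastic jar with red lid, standing, 50 mm diameter, 60 mm high. The point is on its axis, 30 mm above its base; z is up its axis.
- casebox_mid (a point): Small square box, grey with blue lid (the lid does not come off), 46 x 46 mm, 50 mm high. The point is its centre, 25 mm above its base; x and y are square to its sides, z up.
- tube_mid (a point): White sample tube lying on the bench, 20 mm diameter, 116 mm long in all; its last 12 mm at the +x end is a square orange cap 20 x 20 mm, which keeps it from rolling. The point is its centre, on its axis, half-way along; x runs along the tube to the cap. It may lie in the clip either way round.
- green_tray: Fixed green kit tray, 130 mm along its x, 240 mm along its y, rim 12 mm high; origin at the centre of its underside, z up. Floor top at z = 4 mm. A square pocket for the amber bottle, 72 mm inside, walls to z = 12 mm, white floor, is centred at x = 0, y = +65 mm; the tube's spring clip at x = 0, y = -60 mm.
- clip (a point): Spring clip on the green tray; point: where the tube's centre is when home, 29 mm over the bench. Tube lies along x. Black sprung jaws, 12 mm wide in x, at x = -31 and +31 mm; fingers fit between. They flare to 23 mm above the point. Lips 8 mm above it, 16.6 mm apart, spread under about 8 N (6 to 14) down, then the force drops. A tube only resting on the lips is over 12 mm too high.
- yellow_tray: Fixed yellow kit tray, same outline, rim and floor as the green one, origin at the centre of its underside, z up. Two square pockets 72 mm inside, walls up to z = 12 mm, floor top at z = 4 mm: black-floored at x = 0, y = +65 mm (for the jar) and white-floored at x = 0, y = -65 mm (for the box).
- spare_mid (a point): Green glass bottle with black cap and paper label, 46 mm diameter, 80 mm high, in stock but in neither kit: leave it. The point is on its axis 40 mm above its base.
- pipette_mid (a point): Hand pipette lying between the trays along x, 236 mm long, 26 mm wide, 25 mm high: leave it. The point lies about mid-length (it reaches 110 mm to -x and 126 mm to +x), 11 mm above the bench.
There are look-alikes about, which are no part of the job. Several things look just like the part that bears tube_mid: the one meant starts nearest to the robot's base. Leave any purple look-alike of the part that bears amber_mid alone.

How it is judged:
By the outcome, as a careful person would: the job done as asked, in the order asked, and still so for the second after the job is handed in, with the robot touching nothing.
It also fails if it takes over 112 s, if anything falls off the work surface, if the arm or the gripper's body presses on something with over 40 N, if the wrist force passes 120 N, or if a joint passes its speed limit or range.

### The arm

A 6-joint arm with a two-finger parallel gripper is mounted at the origin on the work surface. World frame = base frame: x ahead of the robot, y to its left, z up, the work surface at z = 0. Lengths are in m, angles in rad, forces in N, time in s.
With the tool pointing down it reaches from about 0.35 to 0.775 m from the base axis. Payload 5.5 kg.
Tool frame: the origin (TCP) lies midway between the tips of the shut fingers; the grasp point (between the pads) lies grasp_offset behind it (grasp_offset is the distance from the TCP to the grasp point, in m); z points along the fingers, y is the line along which they close (so a half turn about z gives the same grasp; the last joint's range is limited). The gripper opens to 85 mm and grips with 20 to 120 N. Pads are 22 mm wide; open, the fingers measure 114 mm over their backs; the gripper's body (76 mm by 85 mm) begins 54 mm behind the grasp point. The pads swing forward as they close: fully open they stand 13 mm farther back than shut.
Start: joints at [1.127, 0.313, 0.046, 1.304, 0, 1.431], TCP at [0.172, 0.549, 0.231] pointing down, gripper open.
Joint ranges: [-2.76, 2.76], [-0.86, 1.69], [-1.03, 1.26], [-2.2, 2.34], [-1.47, 1.5], [-3.14, 3.14]. Speed limits (rad/s): [2.57, 2.57, 3.14, 3.14, 3.14, 3.14].

### API

Orientations are given as a unit quaternion [w, x, y, z].
In Python, from workcell import * gives the robot as it stands.
- The arm moves only by the tool step_arm, never from a script. Its argument "deltas" is a list of rows, each a list of 7 numbers: the shift along the world's x, y, z in mm, then the turn, a rotation vector about the world's x, y, z in degrees, then the gripper's target within -1 to 1 (fully open at 1, half-way at 0, shut at -1). A call has 1 to 5 rows; each row shifts and turns the commanded pose from where the row before left it; what a row does not reach is not made up. A row lasts 1/10 s, in which the tool goes at most 50 mm and 8.59 degrees, less where a joint would pass 70% of its speed; a pose out of reach is approached as far as the arm can. A call is refused whole if a number of a shift passes 50 or a number of a turn 8.59, either way. A call with a gripper value outside its range is refused whole. The fingers move at their own pace and stop on an object; "newtons" is the grip in N (left out, the last holds). Time passes only in rows, so rows that do not move let the fingers close. It gives the time, the measured TCP pose, the force, the opening and the grip force at its end, in the units of the state.
- get_state(): the state, without advancing time (a new reading comes with each control period).
- read_camera(name): name is "scene" or "side" or "wrist"; returns a dict with "image" (480x640x3 uint8, red, green, blue), "z_map" (480x640 float32, m along the optical axis (not along the pixel's ray), 0 where there is no reading), "K" (3x3 intrinsics, pixels), "dist_coeffs" ([k1, k2, p1, p2, k3] as OpenCV has them; the pictures are not rectified), "world_from_camera" (4x4, takes a point from camera to world coordinates). Camera axes: x right, y down, z forward; pixel columns grow to the right and rows downward; lengths in m; the calibration is good to about 2 mm. A picture is of the moment at which its call begins.
- hand_in(): hands the job in; it is judged then, once.
The state is a dict: "clock": time; "joint_pos": joint angles; "qvel": joint speeds; "tau": joint torques, N m; "tcp_pos": TCP position; "orientation": TCP orientation; "wrist_force": force on the tool from outside, world axes, zero at the start; "ft_torque": the same for the moment, N m; "finger_gap": finger opening in m; "grip_force": force on a finger pad.
Only numpy, scipy, OpenCV 4.12 (cv2) and the standard library are available. Lean on these libraries where they do the work, as an engineer would, in place of code of your own. Each camera call takes 0.05 s, during which the arm holds its last target. There are 200 camera calls.

## Working session

There is one attempt and no reset: what is moved stays moved. The work goes in short steps, Python scripts to look and compute and a tool call to move; the robot and the scene stay as the last step left them, time stands still between calls to the robot, and variables do not carry over. Pictures are saved under pics/ and viewed, at most 14 in all, crops included, and the job is handed in when it is done.

Besides the shell and the picture viewer there is one more tool, called after ">>>" in YAML: its name, and indented under it one key for each argument. step_arm: Moves the arm, as the interface text tells. Its arguments: {"type":"object","properties":{"deltas":{"type":"array","items":{"type":"array","items":{"type":"number"}}},"newtons":{"type":"number"}},"required":["deltas"]}

```bash
ls; mkdir -p pics; cat > h.py <<'E'
from workcell import *
import numpy as np, cv2
def snap(n,f):
    c=read_camera(n); cv2.imwrite(f'pics/{f}.png',c['image'][:,:,::-1]); np.savez(f'pics/{f}.npz',**c); return c
def load(f): return dict(np.load(f'pics/{f}.npz'))
def cloud(c):
    h,w=c['z_map'].shape
    uv=np.stack(np.meshgrid(np.arange(w),np.arange(h)),-1).reshape(-1,1,2).astype(np.float32)
    n=cv2.undistortPoints(uv,c['K'],c['dist_coeffs']).reshape(h,w,2)
    z=c['z_map'][...,None]; p=np.concatenate([n*z,z],-1)
    T=c['world_from_camera']; P=p@T[:3,:3].T+T[:3,3]; P[c['z_map']==0]=np.nan; return P
E
python3 - <<'E'
from h import *
s=get_state(); print(s)
try: print(grasp_offset)
except Exception as e: print(e)
for n in ('scene','side'):
    c=snap(n,n+'0'); print(c['world_from_camera'].round(3).tolist())
E
```

```text
pics
{'clock': 0.0, 'joint_pos': array([1.12736786e+00, 3.13997473e-01, 4.49865184e-02, 1.30363356e+00,
       3.67417463e-05, 1.43119934e+00]), 'qvel': array([-8.69139781e-04,  9.74852752e-06, -1.58821345e-03, -1.62514551e-03,
        9.29919597e-04,  3.08241514e-04]), 'tau': array([ 5.80484141e-07, -4.80628145e+01,  2.98533010e+01,  1.95642858e-02,
       -1.47313067e-04,  1.25991028e-05]), 'tcp_pos': array([0.17179899, 0.54818965, 0.23041365]), 'orientation': array([-2.83182041e-04,  1.51332037e-01,  9.88482554e-01, -8.79827788e-04]), 'wrist_force': array([ 0.18270915,  1.08490167, -0.27658135]), 'ft_torque': array([-0.01456418, -0.02541777, -0.02448353]), 'grip_force': 0.0, 'finger_gap': 0.08540901724345033}
0.0187
[[0.064, 0.811, -0.582, 1.301], [0.998, -0.052, 0.037, -0.138], [0.0, -0.583, -0.813, 1.163], [0.0, 0.0, 0.0, 1.0]]
[[0.97, -0.177, 0.164, 0.344], [-0.241, -0.678, 0.694, -0.834], [-0.011, -0.713, -0.701, 0.843], [0.0, 0.0, 0.0, 1.0]]
```

View pics/scene0.png

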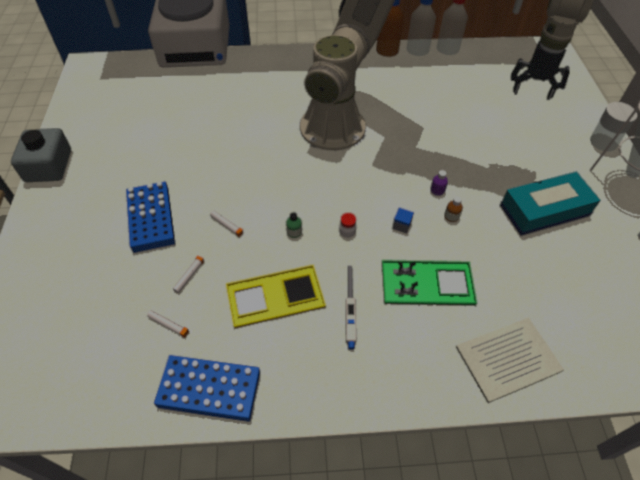

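View pics/side0.png

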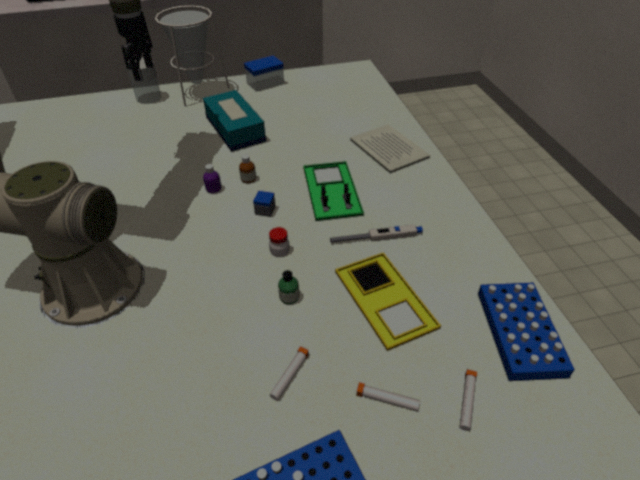

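The scene camera shows amber at (454,210), purple at (440,184), the box at (403,219), the jar at (348,223), the green bottle at (294,224) and the nearest tube at (227,223). The yellow tray is at (276,296) and the green tray at (428,283). The side view agrees.

```bash
python3 - <<'E'
from h import *
C=[(load(f),) for f in('scene0','side0')]
P=[];I=[]
for (c,) in C:
    p=cloud(c).reshape(-1,3); i=c['image'].reshape(-1,3); m=np.isfinite(p).all(1); P.append(p[m]); I.append(i[m])
for k in range(2):
    p,i=P[k],I[k]; r=np.hypot(p[:,0],p[:,1])
    b=(p[:,2]>.012)&(p[:,2]<.1)&(p[:,0]>.2)&(p[:,0]<.85)&(abs(p[:,1])<.6)
    g=np.zeros((700,1300),np.uint8); ix=((p[b,0]-.2)*1000).astype(int); iy=((p[b,1]+.6)*1000).astype(int)
    g[ix,iy]=255; g=cv2.morphologyEx(g,cv2.MORPH_CLOSE,np.ones((9,9)))
    n,L=cv2.connectedComponents(g); l=L[ix,iy]; q=p[b]; col=i[b]
    print('cam',k)
    for j in range(1,n):
        s=q[l==j]
        if len(s)<25: continue
        (cx,cy),(w,h),a=cv2.minAreaRect(s[:,:2].astype(np.float32))
        t=s[s[:,2]>s[:,2].max()-.008]
        print(len(s),'rect',round(cx,3),round(cy,3),round(w,3),round(h,3),round(a,1),'zmax',round(s[:,2].max(),3),'top',t[:,:2].mean(0).round(3),np.median(col[l==j],0))
    # trays by colour
    hsv=cv2.cvtColor(i.reshape(1,-1,3),cv2.COLOR_RGB2HSV)[0]
    for nm,lo,hi in(('yellow',24,34),('green',50,75),('orange',5,14)):
        m=(hsv[:,0]>=lo)&(hsv[:,0]<=hi)&(hsv[:,1]>150)&(hsv[:,2]>90)&(p[:,0]>.2)&(p[:,0]<.9)&(abs(p[:,1])<.6)&(p[:,2]<.03)
        if nm=='orange': 
            m=m&(r<.5)
        print(nm,m.sum(),cv2.minAreaRect(p[m][:,:2].astype(np.float32)), p[m].mean(0).round(3))
    m=(p[:,0]>.25)&(p[:,0]<.45)&(abs(p[:,1])<.5)&(p[:,2]<.01); print('bench z',np.median(p[m,2]))
E
```

```text
cam 0
2387 rect 0.362 -0.558 0.223 0.12 11.4 zmax 0.059 top [ 0.319 -0.552] [ 26.  65. 120.]
302 rect 0.314 0.294 0.048 0.037 81.7 zmax 0.085 top [0.307 0.294] [63.  31.  68.5]
2230 rect 0.418 0.545 0.126 0.137 13.7 zmax 0.084 top [0.419 0.542] [14. 89. 93.]
238 rect 0.397 -0.337 0.118 0.022 48.1 zmax 0.027 top [ 0.403 -0.331] [150. 142. 135.]
315 rect 0.414 0.313 0.047 0.035 64.0 zmax 0.086 top [0.409 0.316] [78. 58. 49.]
361 rect 0.431 0.164 0.047 0.052 60.8 zmax 0.058 top [0.433 0.164] [ 30.  66. 125.]
327 rect 0.44 -0.145 0.039 0.045 10.1 zmax 0.085 top [ 0.435 -0.146] [47. 63. 48.]
349 rect 0.444 0.005 0.05 0.046 24.4 zmax 0.068 top [0.441 0.005] [104.  57.  55.]
298 rect 0.564 -0.432 0.022 0.117 58.4 zmax 0.027 top [ 0.563 -0.43 ] [149.  137.  130.5]
95 rect 0.574 -0.135 0.133 0.063 66.2 zmax 0.019 top [ 0.577 -0.131] [142. 135.  70.]
39 rect 0.562 0.173 0.075 0.008 86.5 zmax 0.019 top [0.561 0.175] [ 93. 123.  92.]
26 rect 0.566 0.243 0.047 0.007 86.6 zmax 0.018 top [0.566 0.24 ] [ 76.5 110.5  79. ]
688 rect 0.685 -0.011 0.026 0.236 84.6 zmax 0.031 top [ 0.727 -0.014] [119.  1
[... 3154 characters left out ...]
11. 24. 14.]
59 rect 0.654 0.149 0.023 0.014 75.3 zmax 0.05 top [0.654 0.155] [17. 32. 22.]
639 rect 0.708 -0.475 0.118 0.02 58.6 zmax 0.024 top [ 0.707 -0.475] [120. 111. 105.]
1944 rect 0.825 -0.355 0.226 0.05 89.9 zmax 0.051 top [ 0.837 -0.386] [13.5 45.  91. ]
yellow 2894 ((0.6395879983901978, -0.2042744904756546), (0.12959378957748413, 0.24152745306491852), 10.840940475463867) [ 0.64  -0.213  0.006]
green 1281 ((0.6268855333328247, 0.206223726272583), (0.23057839274406433, 0.12579454481601715), 85.69461059570312) [0.623 0.18  0.003]
orange 0 ((0.0, 0.0), (0.0, 0.0), 0.0) [nan nan nan]
bench z -0.00037271125828103324<stdin>:25: RuntimeWarning: Mean of empty slice.
  ret = um.true_divide(
```

>>> step_arm:
  deltas:
    - [47, -47, 0, 0, 0, 0, 1]
    - [47, -47, 0, 0, 0, 0, 1]
    - [47, -47, 0, 0, 0, 0, 1]
    - [47, -47, 0, 0, 0, 0, 1]
    - [47, -47, -10, 0, 0, 0, 1]
  newtons: 40

```text
clock: 0.6
tcp_pos: [0.3497, 0.3711, 0.2244]
orientation: [0.001, 0.151, 0.989, 0.001]
wrist_force: [1.6, 0.3, -0.0]
finger_gap: 0.0855
grip_force: 0.0
```

```bash
python3 - <<'E'
from h import *
s=get_state(); print(s['clock'],s['tcp_pos'],s['orientation'],s['joint_pos'].round(2))
c=snap('wrist','w1'); print(c['world_from_camera'].round(3).tolist())
p=cloud(c).reshape(-1,3); p=p[np.isfinite(p).all(1)]
m=(np.hypot(p[:,0]-.41,p[:,1]-.31)<.05)&(p[:,2]>.01)&(p[:,2]<.12); q=p[m]
for a,b in((.015,.045),(.07,.09)):
    t=q[(q[:,2]>a)&(q[:,2]<b)]
    if len(t)>5: print(a,len(t),t.min(0).round(3),t.max(0).round(3),t.mean(0).round(3))
E
```

```text
0.6 [0.34974466 0.3710616  0.22439292] [5.22244857e-04 1.51095415e-01 9.88518880e-01 5.71025192e-04] [ 0.66  0.19 -0.14  1.25  0.    0.96]
[[0.298, 0.92, 0.255, 0.285], [0.955, -0.287, -0.079, 0.391], [0.001, 0.267, -0.964, 0.367], [0.0, 0.0, 0.0, 1.0]]
0.015 485 [0.38  0.296 0.015] [0.417 0.34  0.045] [0.388 0.326 0.031]
0.07 558 [0.393 0.305 0.07 ] [0.415 0.327 0.082] [0.402 0.317 0.079]
```

View pics/w1.png

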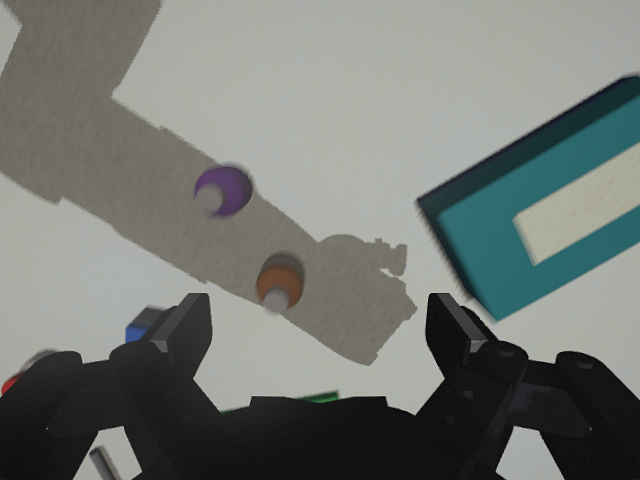

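The wrist view shows the amber bottle at (280,285) with its white cap, and the purple one at (222,190). The arm was still lagging, so I'll let it settle.

>>> step_arm:
  deltas:
    - [0, 0, 0, 0, 0, 0, 1]
    - [0, 0, 0, 0, 0, 0, 1]

```text
clock: 0.85
tcp_pos: [0.3482, 0.3721, 0.2236]
orientation: [-0.0, 0.152, 0.988, -0.0]
wrist_force: [-0.2, 0.2, 0.8]
finger_gap: 0.0858
grip_force: 0.0
```

```bash
cat >> h.py <<'E'
def yaw(s=None):
    from scipy.spatial.transform import Rotation as R
    s=s or get_state(); y=R.from_quat(np.roll(s['orientation'],-1)).as_matrix()[:,1]; return np.degrees(np.arctan2(y[1],y[0]))
def fitc(q,r):
    from scipy.optimize import least_squares
    return least_squares(lambda v:np.hypot(q[:,0]-v[0],q[:,1]-v[1])-r,q[:,:2].mean(0)+[.01,0],loss='soft_l1',f_scale=.002).x
E
python3 - <<'E'
from h import *
s=get_state(); print(s['tcp_pos'],s['qvel'].round(2))
c=snap('wrist','w2'); p=cloud(c).reshape(-1,3); p=p[np.isfinite(p).all(1)]
q=p[(np.hypot(p[:,0]-.41,p[:,1]-.31)<.04)]
t=q[(q[:,2]>.074)&(q[:,2]<.09)]; print('cap',len(t),(t.min(0)+t.max(0))/2,t.mean(0))
t=q[(q[:,2]>.012)&(q[:,2]<.045)]; print('body',len(t), fitc(t,.023) if len(t)>20 else '')
E
```

```text
[0.34818213 0.37214805 0.22360824] [ 0.04 -0.    0.01 -0.   -0.   -0.  ]
cap 518 [0.40400998 0.31638007 0.07799373] [0.40289521 0.31687242 0.07949442]
body 531 [0.40386013 0.3163897 ]
```

>>> step_arm:
  deltas:
    - [29, -28, -20, 0, 0, 0, 1]
    - [28, -29, -20, 0, 0, 0, 1]
    - [0, 0, -50, 0, 0, 0, 1]
    - [0, 0, -50, 0, 0, 0, 1]
    - [0, 0, -45, 0, 0, 0, 1]

```text
clock: 1.4
tcp_pos: [0.4043, 0.3166, 0.0373]
orientation: [0.0, 0.15, 0.989, 0.0]
wrist_force: [0.9, -0.8, -0.0]
finger_gap: 0.0853
grip_force: 0.0
```

>>> step_arm:
  deltas:
    - [0, 0, -24, 0, 0, 0, 1]
    - [0, 0, 0, 0, 0, 0, -1]
    - [0, 0, 0, 0, 0, 0, -1]
    - [0, 0, 0, 0, 0, 0, -1]
    - [0, 0, 0, 0, 0, 0, -1]

```text
clock: 1.9
tcp_pos: [0.4068, 0.3167, 0.0169]
orientation: [0.002, 0.151, 0.989, 0.001]
wrist_force: [-0.2, 2.1, 2.8]
finger_gap: 0.0445
grip_force: 41.5
```

>>> step_arm:
  deltas:
    - [0, 0, 45, 0, 0, 0, -1]
    - [30, -6, 35, 0, 0, 0, -1]
    - [48, -10, 0, 0, 0, 0, -1]
    - [48, -10, 0, 0, 0, 0, -1]
    - [48, -10, 0, 0, 0, 0, -1]

```text
clock: 2.4
tcp_pos: [0.5818, 0.2793, 0.0972]
orientation: [0.002, 0.151, 0.989, 0.001]
wrist_force: [0.7, -0.4, -0.5]
finger_gap: 0.0448
grip_force: 41.9
```

>>> step_arm:
  deltas:
    - [48, -10, 0, 0, 0, 0, -1]
    - [4, -1, -20, 0, 0, 0, -1]
    - [0, 0, -20, 0, 0, 0, -1]
    - [0, 0, 0, 0, 0, 0, -1]

```text
clock: 2.8
tcp_pos: [0.6299, 0.2673, 0.0524]
orientation: [-0.002, 0.152, 0.988, -0.001]
wrist_force: [-0.9, -0.3, -0.8]
finger_gap: 0.0448
grip_force: 41.9
```

```bash
python3 - <<'E'
from h import *
s=get_state(); print(s['tcp_pos'],s['finger_gap'])
for n in('scene','side'): snap(n,n+'1')
a=cv2.imread('pics/scene1.png')[200:340,340:520]; b=cv2.imread('pics/side1.png')[120:260,240:420]
cv2.imwrite('pics/p1.png',np.hstack([cv2.resize(x,None,fx=2.2,fy=2.2) for x in(a,b)]))
E
```

```text
[0.62991153 0.26729857 0.05235427] 0.04479063576449102
```

View pics/p1.png

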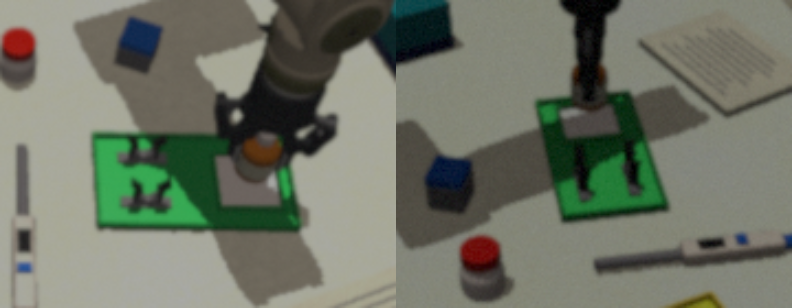

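The bottle is held over the white-floored pocket, about centred. Lowering it.

>>> step_arm:
  deltas:
    - [3, 2, -20, 0, 0, 0, -1]
    - [0, 0, -7, 0, 0, 0, -1]
    - [0, 0, -3, 0, 0, 0, -1]
    - [0, 0, -1, 0, 0, 0, -1]
    - [0, 0, -1, 0, 0, 0, -1]

```text
clock: 3.4
tcp_pos: [0.6347, 0.2706, 0.0239]
orientation: [0.001, 0.151, 0.988, 0.0]
wrist_force: [-0.1, -0.0, -2.7]
finger_gap: 0.0447
grip_force: 41.9
```

>>> step_arm:
  deltas:
    - [0, 0, -1, 0, 0, 0, -1]
    - [0, 0, -1, 0, 0, 0, -1]
    - [0, 0, 0, 0, 0, 0, -1]

```text
clock: 3.7
tcp_pos: [0.6345, 0.2704, 0.0211]
orientation: [0.0, 0.151, 0.988, 0.0]
wrist_force: [-0.1, 0.0, -0.7]
finger_gap: 0.0449
grip_force: 42.0
```

>>> step_arm:
  deltas:
    - [0, 0, -1, 0, 0, 0, -1]
    - [0, 0, 0, 0, 0, 0, -1]
    - [0, 0, -1, 0, 0, 0, -1]
    - [0, 0, 0, 0, 0, 0, -1]

```text
clock: 4.1
tcp_pos: [0.6346, 0.2703, 0.021]
orientation: [0.001, 0.151, 0.988, 0.0]
wrist_force: [-4.0, -2.3, 10.9]
finger_gap: 0.0447
grip_force: 43.1
```

>>> step_arm:
  deltas:
    - [0, 0, 0, 0, 0, 0, 0.5]
    - [0, 0, 0, 0, 0, 0, 1]
    - [0, 0, 0, 0, 0, 0, 1]
    - [0, 0, 40, 0, 0, 0, 1]
    - [0, 0, 50, 0, 0, 0, 1]

```text
clock: 4.6
tcp_pos: [0.632, 0.2695, 0.106]
orientation: [-0.003, 0.151, 0.988, -0.002]
wrist_force: [1.0, 0.8, -0.2]
finger_gap: 0.0856
grip_force: 0.0
```

>>> step_arm:
  deltas:
    - [-15, -35, 30, 0, 0, 0, 1]
    - [-17, -44, 0, 0, 0, 4.8, 1]
    - [-17, -44, 0, 0, 0, 4.8, 1]
    - [-17, -44, 0, 0, 0, 4.8, 1]
    - [-17, -44, 0, 0, 0, 4.8, 1]

```text
clock: 5.1
tcp_pos: [0.5506, 0.0579, 0.1388]
orientation: [0.0, -0.018, 1.0, -0.0]
wrist_force: [0.2, -0.6, -0.4]
finger_gap: 0.0853
grip_force: 0.0
```

>>> step_arm:
  deltas:
    - [-17, -44, 0, 0, 0, 4.8, 1]
    - [-17, -44, 0, 0, 0, 4.8, 1]
    - [-17, -44, 0, 0, 0, 4.8, 1]
    - [-17, -44, 0, 0, 0, 4.8, 1]
    - [-17, -44, 0, 0, 0, 4.8, 1]

```text
clock: 5.6
tcp_pos: [0.4656, -0.1623, 0.1389]
orientation: [0.0, -0.225, 0.974, -0.0]
wrist_force: [1.6, -1.1, -0.0]
finger_gap: 0.0852
grip_force: 0.0
```

>>> step_arm:
  deltas:
    - [-17, -44, 0, 0, 0, 4.8, 1]
    - [-17, -44, 0, 0, 0, 4.8, 1]
    - [-17, -44, 0, 0, 0, 4.8, 1]
    - [-15, -40, 0, 0, 0, 4.8, 1]
    - [0, 0, 0, 0, 0, 3, 1]

```text
clock: 6.1
tcp_pos: [0.399, -0.3379, 0.1389]
orientation: [-0.0, -0.405, 0.914, -0.001]
wrist_force: [1.1, 1.2, 0.5]
finger_gap: 0.0854
grip_force: 0.0
```

```bash
cat > tube.py <<'E'
from h import *
s=get_state(); print(s['clock'],s['tcp_pos'],yaw(s),s['joint_pos'].round(2))
c=snap('wrist','w3'); p=cloud(c).reshape(-1,3); i=c['image'].reshape(-1,3); m=np.isfinite(p).all(1); p=p[m];i=i[m]
k=(np.hypot(p[:,0]-.398,p[:,1]+.34)<.09)&(p[:,2]>.009)&(p[:,2]<.028); q=p[k]; print(len(q), q[:,2].max())
print(cv2.minAreaRect(q[:,:2].astype(np.float32)))
E
python3 tube.py
```

```text
6.1 [ 0.39902624 -0.33792478  0.1388651 ] 137.7942326604208 [-0.86  0.26 -0.26  1.05 -0.   -1.69]
4004 0.022561789109035946
((0.39465296268463135, -0.3386811316013336), (0.11577504128217697, 0.01998925395309925), 47.489051818847656)
```

View pics/w3.png

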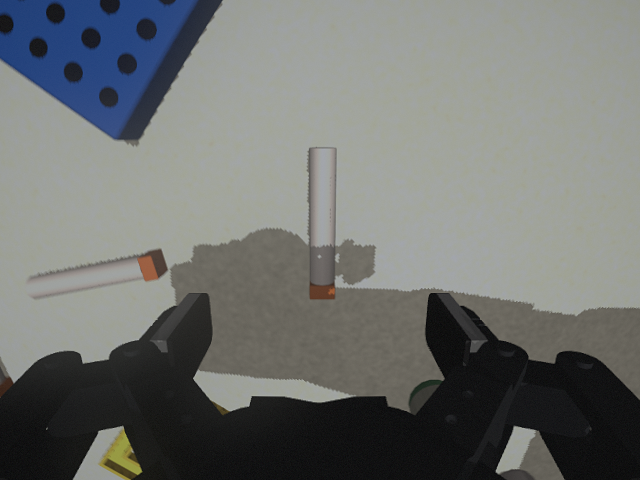

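The tube is upright in the image at x≈322, rows 148–298, with its cap at the bottom, and it is aligned with the gripper.

>>> step_arm:
  deltas:
    - [-2, -1, -40, 0, 0, 0, 1]
    - [0, 0, -45, 0, 0, 0, 1]
    - [0, 0, -35, 0, 0, 0, 1]
    - [0, 0, -12, 0, 0, 0, 1]
    - [0, 0, -3, 0, 0, 0, 0.5]
  newtons: 70

```text
clock: 6.65
tcp_pos: [0.3977, -0.3322, 0.0026]
orientation: [-0.0, -0.407, 0.914, 0.002]
wrist_force: [0.2, 0.2, -0.4]
finger_gap: 0.0734
grip_force: 0.0
```

>>> step_arm:
  deltas:
    - [0, 0, 0, 0, 0, 0, 0]
    - [0, 0, 0, 0, 0, 0, -1]
    - [0, 0, 0, 0, 0, 0, -1]
    - [0, 0, 0, 0, 0, 0, -1]
    - [0, 0, 0, 0, 0, 0, -1]

```text
clock: 7.15
tcp_pos: [0.3995, -0.3348, 0.0057]
orientation: [0.001, -0.407, 0.914, -0.002]
wrist_force: [0.1, -0.2, 6.4]
finger_gap: 0.0171
grip_force: 68.3
```

>>> step_arm:
  deltas:
    - [0, 0, 20, 0, 0, 0, -1]
    - [0, 0, 40, 0, 0, 0, -1]
    - [0, 0, 40, 0, 0, 0, -1]
    - [0, 0, 20, 0, 0, 0, -1]
    - [0, 0, 0, 0, 0, 0, -1]

```text
clock: 7.65
tcp_pos: [0.4003, -0.3359, 0.1283]
orientation: [0.001, -0.407, 0.914, -0.004]
wrist_force: [-0.8, -0.4, -0.6]
finger_gap: 0.0176
grip_force: 68.6
```

```bash
python3 - <<'E'
from h import *
s=get_state(); print(s['tcp_pos'],yaw(s),s['finger_gap'],s['grip_force'])
c=snap('wrist','w4'); snap('side','side2')
a=cv2.resize(c['image'][200:440,160:480,::-1],None,fx=1.25,fy=1.25)
b=cv2.imread('pics/side2.png')[280:430,190:390]; b=cv2.resize(b,(400,300))
cv2.imwrite('pics/p2.png',np.hstack([a,b]))
p=cloud(load('side2')); 
from scipy.spatial.transform import Rotation as R
Rm=R.from_quat(np.roll(s['orientation'],-1)).as_matrix()
q=(p.reshape(-1,3)-s['tcp_pos'])@Rm   # tool frame
i=load('side2')['image'].reshape(-1,3).astype(int)
m=(abs(q[:,0])<.08)&(abs(q[:,1])<.014)&(q[:,2]>-.04)&(q[:,2]<.04)
for x in np.arange(-.07,.08,.01):
    t=q[m&(abs(q[:,0]-x)<.005)]; 
    if len(t)>3: print(round(x,3),len(t),t[:,1].mean().round(4),t[:,2].min().round(4),t[:,2].max().round(4),i[m&(abs(q[:,0]-x)<.005)].mean(0).astype(int))
E
```

```text
[ 0.40034731 -0.33585849  0.12828908] 137.99214297349795 0.017641795865014985 68.63184213638306
-0.05 9 -0.0069 -0.0129 -0.0097 [69 35 13]
-0.04 24 -0.0087 -0.0139 -0.0028 [60 41 30]
-0.01 25 0.0074 -0.0399 -0.0053 [30 28 27]
0.0 62 0.0056 -0.0395 -0.0076 [34 32 31]
0.01 126 0.0006 -0.0396 0.001 [56 53 51]
0.02 64 -0.0035 -0.0141 0.0025 [130 125 119]
0.03 60 -0.0033 -0.0135 -0.001 [141 136 130]
0.04 61 -0.0036 -0.0151 -0.0018 [135 130 124]
0.05 63 -0.0032 -0.0139 0.0001 [139 134 128]
0.06 89 -0.002 -0.0139 0.0055 [117 112 107]
```

View pics/p2.png

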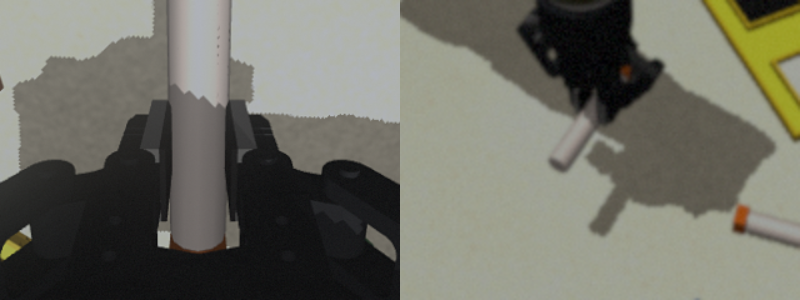

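>>> step_arm:
  deltas:
    - [26, 38, 10, 0, 0, -4.8, -1]
    - [26, 38, 0, 0, 0, -4.8, -1]
    - [26, 38, 0, 0, 0, -4.8, -1]
    - [26, 38, 0, 0, 0, -4.8, -1]
    - [26, 38, 0, 0, 0, -4.8, -1]

```text
clock: 8.25
tcp_pos: [0.5281, -0.1417, 0.1321]
orientation: [-0.001, -0.206, 0.979, 0.001]
wrist_force: [1.1, -0.5, 0.4]
finger_gap: 0.017
grip_force: 68.6
```

>>> step_arm:
  deltas:
    - [25, 38, 0, 0, 0, -4.8, -1]
    - [25, 38, 0, 0, 0, -4.8, -1]
    - [25, 38, 0, 0, 0, -4.8, -1]
    - [25, 38, 0, 0, 0, -4.8, -1]
    - [25, 38, 0, 0, 0, -4.8, -1]

```text
clock: 8.75
tcp_pos: [0.653, 0.0481, 0.1317]
orientation: [-0.002, 0.002, 1.0, 0.0]
wrist_force: [1.2, -0.0, -0.1]
finger_gap: 0.0168
grip_force: 68.4
```

>>> step_arm:
  deltas:
    - [25, 38, 0, 0, 0, -4.8, -1]
    - [0, 0, 0, 0, 0, 0, -1]
    - [0, 0, 0, 0, 0, 0, -1]

```text
clock: 9.05
tcp_pos: [0.6774, 0.0855, 0.1311]
orientation: [-0.002, 0.041, 0.999, -0.0]
wrist_force: [-1.3, -0.6, -0.0]
finger_gap: 0.0172
grip_force: 68.5
```

```bash
python3 - <<'E'
from h import *
s=get_state(); print(s['clock'],s['tcp_pos'],yaw(s),s['finger_gap'],s['joint_pos'].round(2))
c=snap('wrist','w5'); p=cloud(c).reshape(-1,3); m=np.isfinite(p).all(1); p=p[m]
q=p[(np.hypot(p[:,0]-.622,p[:,1]-.142)<.06)&(p[:,2]>.03)&(p[:,2]<.06)]
print(len(q))
for xc in(.591,.653):
    t=q[abs(q[:,0]-xc)<.016]
    for a in(.032,.036,.04,.044,.048,.052):
        u=t[abs(t[:,2]-a)<.002]
        if len(u)>3: print(xc,a,len(u),u[:,:2].min(0).round(4),u[:,:2].max(0).round(4))
E
```

```text
9.05 [0.67738101 0.08548466 0.13112969] 85.35327962890904 0.017228046935399227 [ 0.01  0.57  0.19  1.2  -0.    0.09]
2289
0.591 0.032 9 [0.5916 0.1282] [0.5947 0.161 ]
0.591 0.036 36 [0.5792 0.1283] [0.5959 0.1597]
0.591 0.04 434 [0.5793 0.1288] [0.5961 0.1611]
0.591 0.044 245 [0.5809 0.1261] [0.5954 0.1638]
0.591 0.048 243 [0.5806 0.1221] [0.5955 0.1689]
0.591 0.052 265 [0.5802 0.1215] [0.5955 0.1684]
0.653 0.032 9 [0.6424 0.1243] [0.6448 0.1564]
0.653 0.036 39 [0.6408 0.1245] [0.6568 0.1563]
0.653 0.04 354 [0.6407 0.1252] [0.6583 0.1578]
0.653 0.044 214 [0.6422 0.1232] [0.6569 0.1579]
0.653 0.048 225 [0.642 0.117] [0.6578 0.164 ]
0.653 0.052 216 [0.6421 0.1168] [0.6572 0.1634]
```

View pics/w5.png

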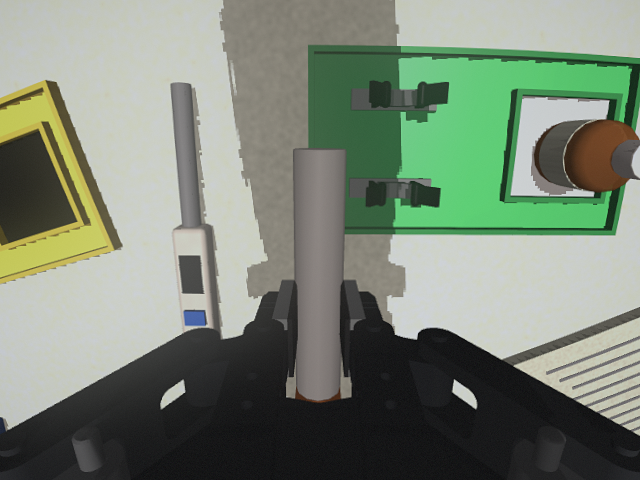

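The wrist view shows the clip jaws at (405,95) and (400,193), with the held tube in the centre. The amber bottle stands in its pocket. Next I'll use the held tube to check the camera's sideways bias.

```bash
python3 - <<'E'
from h import *
from scipy.spatial.transform import Rotation as R
s=get_state(); Rm=R.from_quat(np.roll(s['orientation'],-1)).as_matrix()
P=cloud(load('w5')); q=((P.reshape(-1,3)-s['tcp_pos'])@Rm).reshape(P.shape)
for r in range(155,390,30):
    t=q[r,295:345]; t=t[np.isfinite(t).all(1)]; t=t[abs(t[:,2]+.005)<.02]
    if len(t): print(r,t[:,0].mean().round(4),((t[:,1].min()+t[:,1].max())/2).round(4),t[:,1].min().round(4),t[:,1].max().round(4),t[:,2].min().round(4))
# clip in tool frame
print((np.array([.6187,.1428,.029])-s['tcp_pos'])@Rm)
E
```

```text
155 0.0615 0.001 -0.0078 0.0098 -0.0149
185 0.0509 0.0011 -0.008 0.0102 -0.0156
215 0.0399 0.0012 -0.0082 0.0105 -0.0145
245 0.0283 0.0012 -0.0084 0.0109 -0.0138
275 0.0163 0.001 -0.0087 0.0107 -0.0144
305 0.0042 0.0008 -0.0079 0.0095 -0.0213
335 -0.0089 0.0008 -0.0078 0.0095 -0.0235
365 -0.0239 0.0007 -0.0089 0.0103 -0.0152
[0.06265622 0.05341942 0.10291529]
```

>>> step_arm:
  deltas:
    - [-27, 28, 0, 0, 0, 0, -1]
    - [-26, 29, 0, 0, 0, 0, -1]
    - [0, 0, -30, 0, 0, 0, -1]
    - [0, 0, -30, 0, 0, 0, -1]
    - [0, 0, 0, 0, 0, 0, -1]
  newtons: 90

```text
clock: 9.6
tcp_pos: [0.6209, 0.1396, 0.0696]
orientation: [-0.004, 0.043, 0.999, -0.001]
wrist_force: [-0.3, -1.1, -1.2]
finger_gap: 0.0162
grip_force: 90.7
```

>>> step_arm:
  deltas:
    - [0, 0, -12, 0, 0, 0, -1]
    - [0, 0, -8, 0, 0, 0, -1]
    - [0, 0, -4, 0, 0, 0, -1]
    - [0, 0, 0, 0, 0, 0, -1]

```text
clock: 10.0
tcp_pos: [0.6254, 0.141, 0.0497]
orientation: [-0.0, 0.042, 0.999, 0.0]
wrist_force: [0.0, -0.4, -0.4]
finger_gap: 0.0164
grip_force: 90.7
```

>>> step_arm:
  deltas:
    - [-1, 1, -4, 0, 0, 0, -1]
    - [0, 0, -4, 0, 0, 0, -1]
    - [0, 0, -3, 0, 0, 0, -1]
    - [0, 0, 0, 0, 0, 0, -1]

```text
clock: 10.4
tcp_pos: [0.6245, 0.1425, 0.0388]
orientation: [0.0, 0.042, 0.999, 0.0]
wrist_force: [0.5, 1.7, -1.2]
finger_gap: 0.0162
grip_force: 91.1
```

```bash
python3 - <<'E'
from h import *
s=get_state(); print(s['tcp_pos'],yaw(s))
c=snap('wrist','w6'); snap('side','side3')
a=cv2.resize(c['image'][200:440,160:480,::-1],None,fx=1.25,fy=1.25)
b=cv2.imread('pics/side3.png')[140:230,280:400]; b=cv2.resize(b,(400,300))
cv2.imwrite('pics/p3.png',np.hstack([a,b]))
E
```

```text
[0.62451778 0.14254795 0.03882173] 85.21902730698636
```

View pics/p3.png

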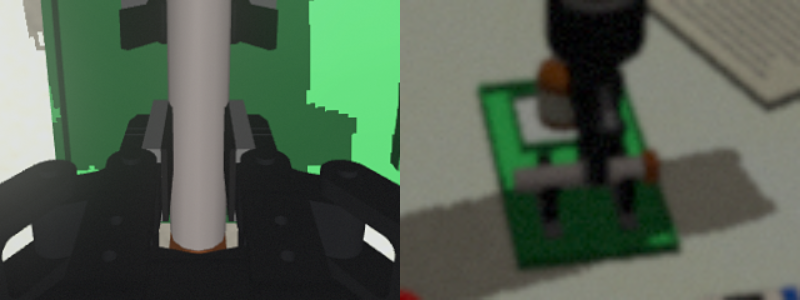

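The tube sits centred between the flared jaws in the wrist view, with the black jaws symmetric at (140,20) and (258,20). Now the press.

>>> step_arm:
  deltas:
    - [0, 0, -2, 0, 0, 0, -1]
    - [0, 0, -2, 0, 0, 0, -1]
    - [0, 0, -2, 0, 0, 0, -1]

```text
clock: 10.8
tcp_pos: [0.6253, 0.1426, 0.0346]
orientation: [0.001, 0.042, 0.999, 0.0]
wrist_force: [-0.9, 0.5, 7.4]
finger_gap: 0.0167
grip_force: 91.9
```

>>> step_arm:
  deltas:
    - [0, 0, -2, 0, 0, 0, -1]
    - [0, 0, -2, 0, 0, 0, -1]
    - [0, 0, -1, 0, 0, 0, -1]

```text
clock: 11.1
tcp_pos: [0.6253, 0.1424, 0.0284]
orientation: [0.001, 0.042, 0.999, 0.0]
wrist_force: [1.6, -0.1, 0.3]
finger_gap: 0.016
grip_force: 91.2
```

>>> step_arm:
  deltas:
    - [0, 0, -1, 0, 0, 0, -1]
    - [0, 0, -1, 0, 0, 0, -1]
    - [0, 0, 0, 0, 0, 0, -1]

```text
clock: 11.4
tcp_pos: [0.6238, 0.1422, 0.0253]
orientation: [-0.001, 0.042, 0.999, -0.0]
wrist_force: [1.2, 0.5, 0.2]
finger_gap: 0.0163
grip_force: 91.2
```

>>> step_arm:
  deltas:
    - [0, 0, -1, 0, 0, 0, -1]
    - [0, 0, -1, 0, 0, 0, -1]
    - [0, 0, 0, 0, 0, 0, -1]

```text
clock: 11.7
tcp_pos: [0.6241, 0.1427, 0.0247]
orientation: [-0.0, 0.042, 0.999, 0.0]
wrist_force: [-2.8, 0.8, 7.4]
finger_gap: 0.016
grip_force: 91.8
```

>>> step_arm:
  deltas:
    - [0, 0, -1, 0, 0, 0, -1]
    - [0, 0, -1, 0, 0, 0, -1]
    - [0, 0, 0, 0, 0, 0, -1]

```text
clock: 12.0
tcp_pos: [0.6242, 0.1427, 0.0246]
orientation: [0.0, 0.042, 0.999, 0.0]
wrist_force: [-6.2, 0.9, 17.9]
finger_gap: 0.0164
grip_force: 92.9
```

>>> step_arm:
  deltas:
    - [0, 0, 0, 0, 0, 0, 0]
    - [0, 0, 0, 0, 0, 0, 1]
    - [0, 0, 0, 0, 0, 0, 1]
    - [0, 0, 30, 0, 0, 0, 1]
    - [0, 0, 50, 0, 0, 0, 1]

```text
clock: 12.5
tcp_pos: [0.6209, 0.1417, 0.0979]
orientation: [-0.005, 0.042, 0.999, -0.001]
wrist_force: [0.1, 1.1, 0.2]
finger_gap: 0.0852
grip_force: 0.0
```

>>> step_arm:
  deltas:
    - [0, 0, 35, 0, 0, 0, 1]
    - [0, 0, 0, 0, 0, 0, 1]
    - [0, 0, 0, 0, 0, 0, 1]

```text
clock: 12.8
tcp_pos: [0.6251, 0.1423, 0.1376]
orientation: [0.001, 0.042, 0.999, 0.0]
wrist_force: [-0.5, 0.4, -0.3]
finger_gap: 0.0854
grip_force: 0.0
```

```bash
python3 - <<'E'
from h import *
s=get_state(); print(s['tcp_pos'],yaw(s))
c=snap('wrist','w7'); p=cloud(c).reshape(-1,3); p=p[np.isfinite(p).all(1)]
d=np.array([.9965,-.083]); n=np.array([.083,.9965]); v=p[:,:2]-[.6195,.1425]; u=v@d; w=v@n
for x in(-.055,-.05,-.045,-.02,-.01,0,.01,.02,.045,.05):
    m=(abs(u-x)<.003)&(abs(w)<.009)&(p[:,2]<.08)
    if m.sum()>3: print(x,m.sum(),np.percentile(p[m,2],95).round(4))
m=(abs(u)<.06)&(abs(w)>.03)&(abs(w)<.05); print('floor',np.median(p[m,2]))
E
```

```text
[0.62508193 0.14227643 0.13760081] 85.18555761978521
-0.055 250 0.0395
-0.05 241 0.0396
-0.045 240 0.0396
-0.02 226 0.0394
-0.01 221 0.0394
0 214 0.0391
0.01 215 0.0389
0.02 209 0.0394
0.045 210 0.0398
0.05 185 0.0398
floor 0.17755774922706213
```

View pics/w7.png

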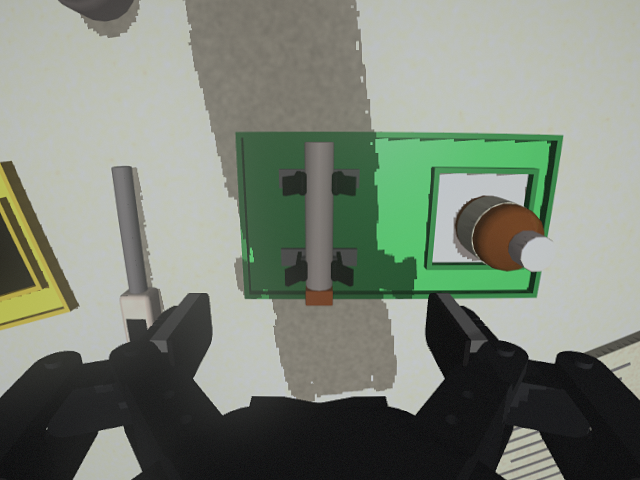

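The tube lies in the clip at x≈318 with its top at 39.4 mm, which is fully home. The amber bottle stands in its pocket. Next is the jar.

>>> step_arm:
  deltas:
    - [-36, -28, 0, 0, 0, 0, 1]
    - [-37, -28, 0, 0, 0, 0, 1]
    - [-37, -28, 0, 0, 0, 0, 1]
    - [-37, -28, 0, 0, 0, 0, 1]
    - [-36, -27, 0, 0, 0, 0, 1]
  newtons: 40

```text
clock: 13.35
tcp_pos: [0.4382, 0.0028, 0.1347]
orientation: [-0.002, 0.042, 0.999, 0.0]
wrist_force: [0.1, -0.9, 0.6]
finger_gap: 0.0854
grip_force: 0.0
```

>>> step_arm:
  deltas:
    - [0, 0, -40, 0, 0, 0, 1]
    - [0, 0, -40, 0, 0, 0, 1]
    - [0, 0, -30, 0, 0, 0, 1]
    - [0, 0, -13, 0, 0, 0, 1]
    - [0, 0, 0, 0, 0, 0, 1]

```text
clock: 13.85
tcp_pos: [0.4374, 0.0039, 0.0104]
orientation: [-0.004, 0.042, 0.999, 0.001]
wrist_force: [-0.8, -0.1, 0.4]
finger_gap: 0.0853
grip_force: 0.0
```

>>> step_arm:
  deltas:
    - [0, 0, 0, 0, 0, 0, 0]
    - [0, 0, 0, 0, 0, 0, -1]
    - [0, 0, 0, 0, 0, 0, -1]
    - [0, 0, 0, 0, 0, 0, -1]

```text
clock: 14.25
tcp_pos: [0.4423, 0.0033, 0.0149]
orientation: [0.001, 0.042, 0.999, -0.0]
wrist_force: [-0.1, 1.0, 4.2]
finger_gap: 0.0481
grip_force: 41.7
```

>>> step_arm:
  deltas:
    - [0, 0, 40, 0, 0, 0, -1]
    - [20, -15, 30, 0, 0, 0, -1]
    - [37, -29, 0, 0, 0, 0, -1]
    - [37, -29, 0, 0, 0, 0, -1]
    - [37, -29, 0, 0, 0, 0, -1]

```text
clock: 14.75
tcp_pos: [0.5742, -0.0998, 0.085]
orientation: [0.001, 0.042, 0.999, -0.0]
wrist_force: [-0.3, 0.6, -1.0]
finger_gap: 0.048
grip_force: 42.3
```

>>> step_arm:
  deltas:
    - [37, -29, 0, 0, 0, 0, -1]
    - [17, -13, 0, 0, 0, 0, -1]
    - [0, 0, -20, 0, 0, 0, -1]
    - [0, 0, -15, 0, 0, 0, -1]
    - [0, 0, 0, 0, 0, 0, -1]

```text
clock: 15.25
tcp_pos: [0.6246, -0.1402, 0.0464]
orientation: [-0.002, 0.042, 0.999, 0.001]
wrist_force: [-0.7, 0.5, -2.0]
finger_gap: 0.0477
grip_force: 42.3
```

```bash
python3 - <<'E'
from h import *
s=get_state(); print(s['tcp_pos'],s['finger_gap'])
c=snap('wrist','w8'); snap('scene','scene4')
a=cv2.resize(c['image'][120:420,140:540,::-1],(400,300))
b=cv2.imread('pics/scene4.png')[240:340,210:343]; b=cv2.resize(b,(400,300))
cv2.imwrite('pics/p4.png',np.hstack([a,b]))
E
```

```text
[ 0.62462686 -0.1402461   0.04638003] 0.04773599657275113
```

View pics/p4.png

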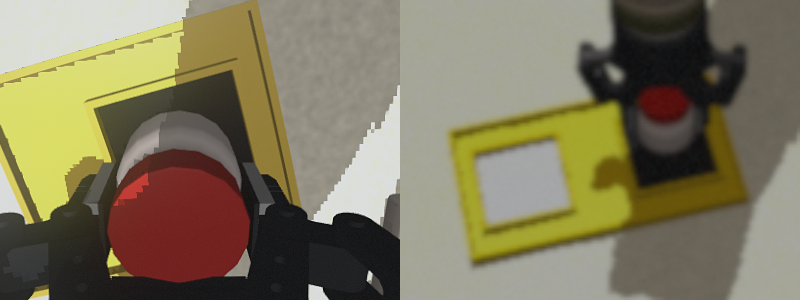

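The jar is over the black pocket. Lowering it.

>>> step_arm:
  deltas:
    - [1, 0, -14, 0, 0, 0, -1]
    - [0, 0, -7, 0, 0, 0, -1]
    - [0, 0, -3, 0, 0, 0, -1]
    - [0, 0, -1, 0, 0, 0, -1]
    - [0, 0, 0, 0, 0, 0, -1]

```text
clock: 15.85
tcp_pos: [0.6274, -0.1406, 0.0238]
orientation: [-0.0, 0.042, 0.999, 0.0]
wrist_force: [-0.3, -0.7, -1.1]
finger_gap: 0.0483
grip_force: 42.3
```

>>> step_arm:
  deltas:
    - [0, 0, -1, 0, 0, 0, -1]
    - [0, 0, -1, 0, 0, 0, -1]
    - [0, 0, 0, 0, 0, 0, -1]

```text
clock: 16.15
tcp_pos: [0.6275, -0.1407, 0.022]
orientation: [0.0, 0.042, 0.999, -0.0]
wrist_force: [0.5, -0.2, -1.0]
finger_gap: 0.0481
grip_force: 42.3
```

>>> step_arm:
  deltas:
    - [0, 0, -1, 0, 0, 0, -1]
    - [0, 0, -1, 0, 0, 0, -1]
    - [0, 0, 0, 0, 0, 0, -1]

```text
clock: 16.45
tcp_pos: [0.6273, -0.1407, 0.0197]
orientation: [-0.0, 0.042, 0.999, 0.0]
wrist_force: [0.4, -0.9, -1.3]
finger_gap: 0.0479
grip_force: 42.3
```

>>> step_arm:
  deltas:
    - [0, 0, -1, 0, 0, 0, -1]
    - [0, 0, 0, 0, 0, 0, -1]

```text
clock: 16.65
tcp_pos: [0.6275, -0.1407, 0.019]
orientation: [0.0, 0.042, 0.999, 0.0]
wrist_force: [-0.2, -0.1, 0.5]
finger_gap: 0.0479
grip_force: 42.4
```

>>> step_arm:
  deltas:
    - [0, 0, -1, 0, 0, 0, -1]
    - [0, 0, 0, 0, 0, 0, 0.3]
    - [0, 0, 0, 0, 0, 0, 1]
    - [0, 0, 0, 0, 0, 0, 1]
    - [0, 0, 40, 0, 0, 0, 1]

```text
clock: 17.15
tcp_pos: [0.623, -0.1392, 0.0524]
orientation: [-0.005, 0.042, 0.999, 0.002]
wrist_force: [0.0, 1.3, -0.6]
finger_gap: 0.0854
grip_force: 0.0
```

>>> step_arm:
  deltas:
    - [0, 0, 50, 0, 0, 0, 1]
    - [-10, 15, 30, 0, 0, -3, 1]
    - [-24, 38, 0, 0, 0, -3, 1]
    - [-24, 38, 0, 0, 0, -3, 1]
    - [-24, 38, 0, 0, 0, -3, 1]

```text
clock: 17.65
tcp_pos: [0.5447, -0.0108, 0.1381]
orientation: [0.0, 0.148, 0.989, 0.0]
wrist_force: [0.3, 0.7, 0.1]
finger_gap: 0.0853
grip_force: 0.0
```

>>> step_arm:
  deltas:
    - [-24, 38, 0, 0, 0, -3, 1]
    - [-24, 38, 0, 0, 0, -3, 1]
    - [-24, 38, 0, 0, 0, -3, 1]
    - [-24, 38, 0, 0, 0, -3, 1]
    - [-12, 21, 0, 0, 0, 0, 1]

```text
clock: 18.15
tcp_pos: [0.435, 0.1634, 0.1379]
orientation: [-0.001, 0.248, 0.969, 0.0]
wrist_force: [0.1, 0.1, -0.7]
finger_gap: 0.0855
grip_force: 0.0
```

```bash
python3 - <<'E'
from h import *
s=get_state(); print(s['clock'],s['tcp_pos'],yaw(s),s['wrist_force'])
c=snap('wrist','w9'); p=cloud(c).reshape(-1,3); p=p[np.isfinite(p).all(1)]
q=p[(np.hypot(p[:,0]-.432,p[:,1]-.16)<.045)]
t=q[(q[:,2]>.046)&(q[:,2]<.058)]; print(len(t),cv2.minAreaRect(t[:,:2].astype(np.float32)))
c=snap('scene','scene5'); snap('side','side5')
for f in('scene5','side5'):
    c=load(f); p=cloud(c).reshape(-1,3); p=p[np.isfinite(p).all(1)]
    q=p[(np.hypot(p[:,0]-.6276,p[:,1]+.14)<.05)&(p[:,2]>.055)&(p[:,2]<.075)]; print('jar top',len(q),q.mean(0) if len(q) else '')
E
```

```text
18.15 [0.43496587 0.16340068 0.13788367] 61.253614562615276 [ 0.13912267  0.10921808 -0.71695202]
4619 ((0.4285356402397156, 0.16423282027244568), (0.045806657522916794, 0.04564047232270241), 62.49430847167969)
jar top 241 [ 0.62749002 -0.14114675  0.06470705]
jar top 269 [ 0.62531592 -0.14577299  0.0621923 ]
```

>>> step_arm:
  deltas:
    - [-4, 0, -40, 0, 0, 1.2, 1]
    - [0, 0, -40, 0, 0, 0, 1]
    - [0, 0, -30, 0, 0, 0, 1]
    - [0, 0, -15, 0, 0, 0, 1]
    - [0, 0, 0, 0, 0, 0, 1]

```text
clock: 18.8
tcp_pos: [0.4321, 0.1599, 0.0106]
orientation: [-0.002, 0.239, 0.971, -0.001]
wrist_force: [0.1, -0.1, -0.7]
finger_gap: 0.0853
grip_force: 0.0
```

>>> step_arm:
  deltas:
    - [0, 0, 0, 0, 0, 0, 0]
    - [0, 0, 0, 0, 0, 0, -1]
    - [0, 0, 0, 0, 0, 0, -1]
    - [0, 0, 0, 0, 0, 0, -1]

```text
clock: 19.2
tcp_pos: [0.435, 0.1614, 0.0142]
orientation: [0.002, 0.239, 0.971, 0.001]
wrist_force: [-0.8, -0.8, 4.1]
finger_gap: 0.0457
grip_force: 41.3
```

>>> step_arm:
  deltas:
    - [0, 0, 40, 0, 0, 0, -1]
    - [0, 0, 48, 0, 0, 0, -1]
    - [18, -35, 10, 0, 0, 3.5, -1]
    - [20, -39, 0, 0, 0, 3.5, -1]
    - [20, -39, 0, 0, 0, 3.5, -1]

```text
clock: 19.7
tcp_pos: [0.4927, 0.0475, 0.1125]
orientation: [0.002, 0.147, 0.989, 0.0]
wrist_force: [0.4, -1.0, -0.8]
finger_gap: 0.0451
grip_force: 41.6
```

>>> step_arm:
  deltas:
    - [20, -39, 0, 0, 0, 3.5, -1]
    - [20, -39, 0, 0, 0, 3.5, -1]
    - [20, -39, 0, 0, 0, 3.5, -1]
    - [20, -39, 0, 0, 0, 3.5, -1]
    - [20, -39, 0, 0, 0, 3.5, -1]

```text
clock: 20.2
tcp_pos: [0.592, -0.1483, 0.1113]
orientation: [0.0, -0.005, 1.0, 0.0]
wrist_force: [0.1, 0.6, -0.7]
finger_gap: 0.0459
grip_force: 41.6
```

>>> step_arm:
  deltas:
    - [20, -39, 0, 0, 0, 3.5, -1]
    - [20, -39, 0, 0, 0, 3.5, -1]
    - [20, -39, 0, 0, 0, 3.5, -1]
    - [0, 0, -20, 0, 0, 0, -1]
    - [0, 0, 0, 0, 0, 0, -1]

```text
clock: 20.7
tcp_pos: [0.6499, -0.2642, 0.0878]
orientation: [-0.002, -0.094, 0.996, 0.001]
wrist_force: [-0.7, 0.6, -2.4]
finger_gap: 0.0456
grip_force: 41.6
```

>>> step_arm:
  deltas:
    - [2, -3, -30, 0, 0, 0, -1]
    - [0, 0, -20, 0, 0, 0, -1]
    - [0, 0, -9, 0, 0, 0, -1]
    - [0, 0, -4, 0, 0, 0, -1]
    - [0, 0, 0, 0, 0, 0, -1]

```text
clock: 21.2
tcp_pos: [0.6534, -0.266, 0.0284]
orientation: [-0.0, -0.095, 0.995, 0.0]
wrist_force: [-0.7, 0.1, -0.4]
finger_gap: 0.0452
grip_force: 41.6
```

>>> step_arm:
  deltas:
    - [0, 0, -1, 0, 0, 0, -1]
    - [0, 0, -1, 0, 0, 0, -1]
    - [0, 0, 0, 0, 0, 0, -1]

```text
clock: 21.5
tcp_pos: [0.6538, -0.2669, 0.0267]
orientation: [0.001, -0.095, 0.995, -0.0]
wrist_force: [0.2, -0.0, -0.9]
finger_gap: 0.0454
grip_force: 41.6
```

>>> step_arm:
  deltas:
    - [0, 0, -3, 0, 0, 0, -1]
    - [0, 0, -2, 0, 0, 0, -1]
    - [0, 0, -1, 0, 0, 0, -1]
    - [0, 0, 0, 0, 0, 0, -1]

```text
clock: 21.9
tcp_pos: [0.6532, -0.2666, 0.0194]
orientation: [-0.0, -0.095, 0.995, 0.0]
wrist_force: [0.5, -0.5, -0.7]
finger_gap: 0.0456
grip_force: 41.6
```

>>> step_arm:
  deltas:
    - [0, 0, -1, 0, 0, 0, -1]
    - [0, 0, -1, 0, 0, 0, -1]
    - [0, 0, 0, 0, 0, 0, -1]

```text
clock: 22.2
tcp_pos: [0.6535, -0.2668, 0.0183]
orientation: [0.0, -0.095, 0.995, -0.0]
wrist_force: [-0.9, -0.0, 2.3]
finger_gap: 0.0454
grip_force: 41.7
```

Contact. Releasing, rising clear and checking.

>>> step_arm:
  deltas:
    - [0, 0, -0.5, 0, 0, 0, -1]
    - [0, 0, 0, 0, 0, 0, 0.3]
    - [0, 0, 0, 0, 0, 0, 1]
    - [0, 0, 0, 0, 0, 0, 1]
    - [0, 0, 40, 0, 0, 0, 1]

```text
clock: 22.7
tcp_pos: [0.6492, -0.2645, 0.051]
orientation: [-0.005, -0.095, 0.995, 0.003]
wrist_force: [-0.1, 1.3, -0.4]
finger_gap: 0.0855
grip_force: 0.0
```

>>> step_arm:
  deltas:
    - [0, 0, 50, 0, 0, 0, 1]
    - [-25, 0, 40, 0, 0, 0, 1]
    - [-45, 0, 20, 0, 0, 0, 1]
    - [-45, 0, 10, 0, 0, 0, 1]
    - [-45, 0, 0, 0, 0, 0, 1]

```text
clock: 23.2
tcp_pos: [0.4931, -0.2673, 0.1795]
orientation: [0.002, -0.095, 0.995, -0.001]
wrist_force: [-0.7, -0.4, 0.2]
finger_gap: 0.0856
grip_force: 0.0
```

```bash
python3 - <<'E'
from h import *
s=get_state(); print(s['clock'],s['tcp_pos'])
snap('side','side6'); c=snap('scene','scene6'); b=c['image'][170:370,200:500,::-1]; cv2.imwrite('pics/p6.png',cv2.resize(b,(780,520)))
E
```

```text
23.2 [ 0.49305994 -0.26727548  0.17945498]
```

View pics/p6.png

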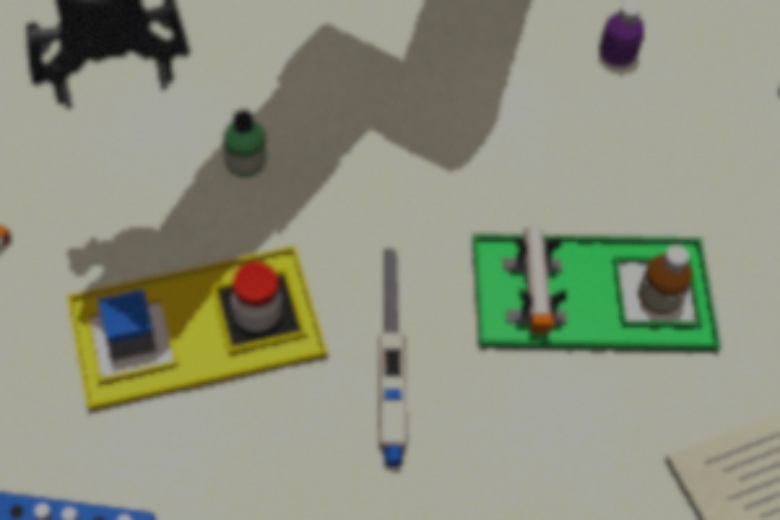

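View pics/side6.png

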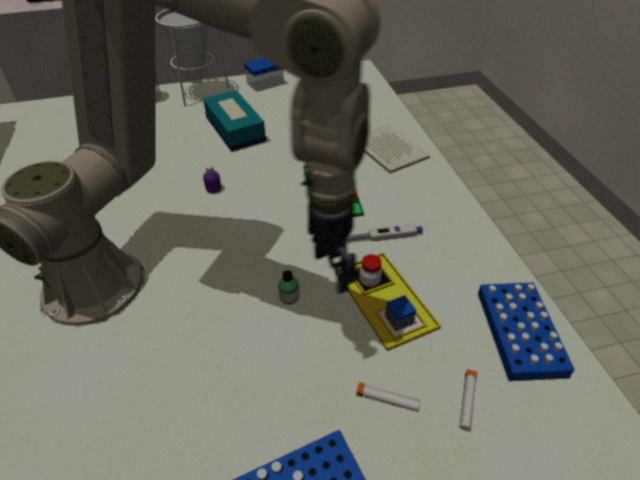

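Every part is upright in its pocket: box at (128,325), jar at (256,298), amber at (665,283), and the tube in the clip at (538,280). The green bottle and pipette have not moved.

```bash
python3 -c "
from workcell import *
print(hand_in())"
```

```text
the job is handed in; nothing more can be done
None
```

Both kits are made up and handed in at about 23 s on the robot's clock: amber bottle in its pocket, tube snapped home in the clip, jar and box upright in their pockets, green bottle and pipette left where they were.

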